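# Wipe broken ferrite chips off the inspection plate into its trough

## Task

A ferrite core has broken on the raised aluminium inspection plate. Grip the scraper block that stands on the plate by its upright handle and wipe both dark chips with it along the plate into the catch trough at the plate's end, never pushing them with the fingers. Then leave the scraper standing upright on the plate, clear of the trough.

Things in the scene. Friction and masses are not known exactly. Their poses are not given: they have to be found in the camera images.
- plate: Aluminium plate, fixed: 116 wide (x), 190 long (y), 36 mm high; origin: centre of underside, on the bench. Flat rimless deck, top z = 36, from y = -95 to 45 mm. At the +y end, open to the deck, the catch trough: pit from y = 45 to 91, 108 mm wide, floor z = 6, outer walls up to z = 36. The trough end may point left, ahead or right, as seen from the robot.
- scraper: Scraper block, 0.15-0.3 kg, standing a little askew on the deck's end far from the trough. Grey foot 92 long (x), 34 deep (y; dark rubber strip beneath 30), 18 mm high; on its middle a black upright handle 62 long (x), 24 thick (y), z = 18 to 58 mm. Origin: centre of underside, z up. Grip across the 24 mm; wipe along its y, long face leading (front and back alike).
- chip_long: Longer chip of a broken dark ferrite ring, a curved piece about 28 x 17 mm, 9 mm thick, 15 g, lying loose on the deck between scraper and trough. Origin: inside it, at mid-thickness. Starts within 23 mm of the deck's long centre line (plate x = 0), at plate y between -20 and 17 mm.
- chip_short: Shorter chip of the same dark ferrite, a blunt lump about 18 x 18 mm, 9 mm thick, 12 g, lying loose on the deck between scraper and trough. Origin: its centre, at mid-thickness. Starts within 23 mm of the deck's long centre line, at plate y between -20 and 17 mm.

How it is judged:
On the way, in this order (a step that is already met when the one before it is completed fails the run):
1. the scraper is gripped between the fingers (contact force between the fingers and scraper above 6 N), for 0.1 s.
2. with the scraper still gripped, both chips lie in the trough, below the deck (contact force between the fingers and scraper above 6 N and x of chip_long in the frame of plate between -0.058 and 0.058 m and y of chip_long in the frame of plate between 0.043 and 0.093 m and z of each of chip_long, chip_short in the frame of plate below 0.034 m and x of chip_short in the frame of plate between -0.058 and 0.058 m and y of chip_short in the frame of plate between 0.043 and 0.093 m), for 0.1 s.
At the end, for the whole second after the job is handed in: Both chips lie in the trough (their origins between its walls and below the deck's level), at rest; the scraper stands on the deck, upright within 10 degrees, at rest, its underside's centre over the deck and at least 16 mm from the trough (x of chip_long in the frame of plate between -0.058 and 0.058 m and y of chip_long in the frame of plate between 0.043 and 0.093 m and z of each of chip_long, chip_short in the frame of plate below 0.034 m and x of chip_short in the frame of plate between -0.058 and 0.058 m and y of chip_short in the frame of plate between 0.043 and 0.093 m and z of scraper in the frame of plate between 0.03 and 0.044 m and x of scraper in the frame of plate between -0.055 and 0.055 m and y of scraper in the frame of plate between -0.095 and 0.029 m and angle between scraper's own z axis and vertical below 0.17 rad and linear speed of scraper below 0.02 m/s and linear speed of each of chip_long, chip_short below 0.03 m/s); the robot touches nothing.
It fails at once if the fingers push a chip (contact force between the fingers and chip_long above 0.3 N).
It fails at once if the fingers push a chip (contact force between the fingers and chip_short above 0.3 N).
It also fails if it takes over 45 s, if anything falls off the work surface, if the arm or the gripper's body presses on something with over 40 N, if the wrist force passes 120 N, or if a joint passes its speed limit or range.

## Robot

A 6-joint arm with a two-finger parallel gripper is mounted at the origin on a cart in front of the work surface, level with it; the furniture and walls round the work are solid. World frame = base frame: x ahead of the robot, y to its left, z up, the work surface at z = 0. Lengths are in m, angles in rad, forces in N, time in s.
With the tool pointing down it reaches from about 0.425 to 0.925 m from the base axis. Payload 12.5 kg.
Tool frame: the origin (TCP) lies on the centre line of the jaws, within the pads' length; the fingertips stand 11 mm ahead of it and the grasp point (between the pads) lies 8 mm behind it; z points along the fingers, y is the line along which they close (so a half turn about z gives the same grasp; the last joint's range is limited). The gripper opens to 85 mm and grips with 20 to 120 N. Pads are 22 mm wide; open, the fingers measure 114 mm over their backs; the gripper's body (76 mm by 85 mm) begins 54 mm behind the grasp point. The pads swing forward as they close: fully open they stand 13 mm farther back than shut.
Start: joints at [1.065, 0.491, 1.559, -0, 1.092, -0.106], TCP at [0.243, 0.576, 0.242] pointing down, gripper open.
Joint ranges: [-3.1, 3.1], [-0.84, 2.19], [0.05, 2.79], [-1.13, 4.28], [0.06, 2.93], [-2.69, 2.69]. Speed limits (rad/s): [2.22, 2.22, 2.79, 3.14, 3.14, 3.14].

## Interface

Orientations are given as a 3x3 rotation matrix whose columns are the frame's x, y, z axes.
In Python, from cell import bot, cams, workorder gives the robot as it stands.
- The arm moves only by the shell command python3 -m jog 'ROWS' [FORCE]. ROWS is JSON, a list of rows, each an object with "xyz": the shift along the world's x, y, z in mm, a list of three; "twist": the turn about the world's z in degrees; "hand": the opening, from 0 (shut) to 1 (fully open). In form: [{"xyz": [tx, ty, tz], "twist": twist, "hand": hand}, ...]. A call has 1 to 12 rows; each row is the pose to reach, as a shift and turn from the pose commanded when the call began; what a row does not reach only later rows make up. A row lasts 1/10 s, in which the tool goes at most 50 mm and 8.59 degrees, less where a joint would pass 70% of its speed; a pose out of reach is approached as far as the arm can. A call with a gripper value outside its range is refused whole. The fingers move at their own pace and stop on an object; FORCE is the grip in N (left out, the last holds). Time passes only in rows, so rows that repeat a pose let the fingers close. It gives the time, the measured TCP pose, the force, the opening and the grip force at its end, in the units of the state.
- bot.observe(): the state, without advancing time (a new reading comes with each control period).
- cams.camera(name): name is "scene" or "side" or "wrist"; returns a dict with "color" (480x640x3 uint8, red, green, blue), "intrinsics" (3x3 intrinsics, pixels), "rvec" (rotation vector, rad) and "tvec" (3), from world to camera coordinates, as OpenCV has them. Camera axes: x right, y down, z forward; pixel columns grow to the right and rows downward; lengths in m; the calibration is good to about 2 mm. A picture is of the moment at which its call begins. There is no depth.
- workorder.job_done(): hands the job in; it is judged then, once.
The state is a dict: "time": time; "qpos": joint angles; "joint_vel": joint speeds; "effort": joint torques, N m; "tcp_pos": TCP position; "orientation": TCP orientation; "force": force on the tool from outside, world axes, zero at the start; "wrist_torque": the same for the moment, N m; "finger_gap": finger opening in m; "gripper_force": force on a finger pad.
Only numpy, scipy, OpenCV 4.12 (cv2) and the standard library are available. Lean on these libraries where they do the work, as an engineer would, in place of code of your own. Each camera call takes 0.05 s, during which the arm holds its last target. There are 200 camera calls.

## Working session

There is one attempt and no reset: what is moved stays moved. The work goes in short steps, Python scripts to look and compute and a shell command to move; the robot and the scene stay as the last step left them, time stands still between calls to the robot, and variables do not carry over. Pictures are saved under pics/ and viewed, at most 10 in all, crops included, and the job is handed in when it is done.

```bash
mkdir -p pics; ls
python3 - <<'E'
from cell import bot,cams
import cv2,numpy as np
for n in ["scene","side"]:
    c=cams.camera(n); cv2.imwrite(f"pics/{n}0.png",c["color"][...,::-1]); np.savez(f"pics/{n}0.npz",**c)
    R=cv2.Rodrigues(c["rvec"])[0]; print(n,(-R.T@np.ravel(c["tvec"])).round(3),R[2].round(2))
s=bot.observe();print(s["time"],s["tcp_pos"],s["orientation"])
E
```

```text
pics
scene [ 0.104 -0.876  0.55 ] [ 0.55  0.61 -0.57]
side [0.268 0.287 0.538] [ 0.34 -0.74 -0.58]
0.1 [0.24316676 0.57555908 0.24178469] [[-9.21126377e-01  3.89263363e-01 -4.81342752e-04]
 [ 3.89263644e-01  9.21125989e-01 -8.53308084e-04]
 [ 1.11215745e-04 -9.73373818e-04 -9.99999520e-01]]
```

View pics/scene0.png

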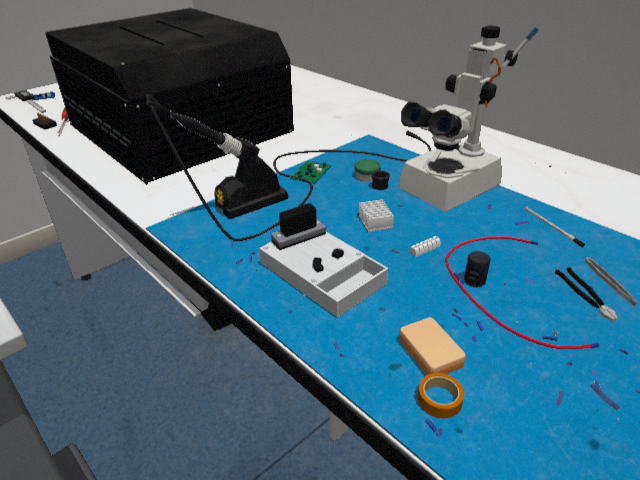

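View pics/side0.png

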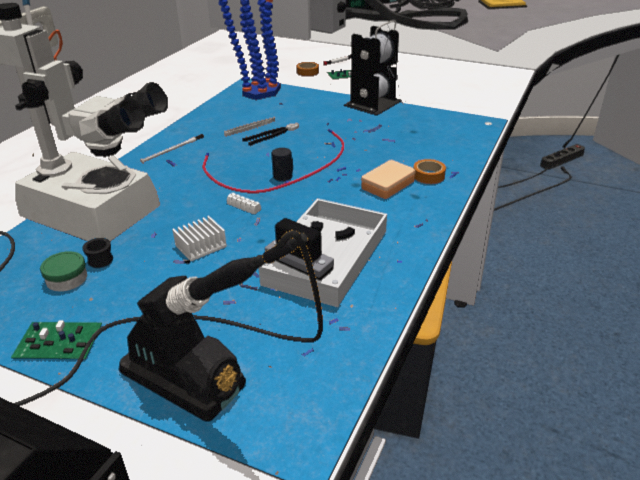

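Scene picture: the trough points to the robot's right (-y), with the plate at about (260-387, 205-310). The scraper handle is at (298,220) and the chips at (318,264) and (337,253). A soldering iron stands behind the scraper. Next I'll zoom in.

Run:
```python
import cv2,numpy as np
a=cv2.imread("pics/scene0.png")[195:320,245:400]; b=cv2.imread("pics/side0.png")[190:310,250:400]
cv2.imwrite("pics/z1.png",cv2.resize(a,None,fx=5,fy=4.8,interpolation=cv2.INTER_CUBIC)[:, :])
cv2.imwrite("pics/z2.png",cv2.resize(b,None,fx=5,fy=5,interpolation=cv2.INTER_CUBIC))
```

```text
(no output)
```

View pics/z1.png

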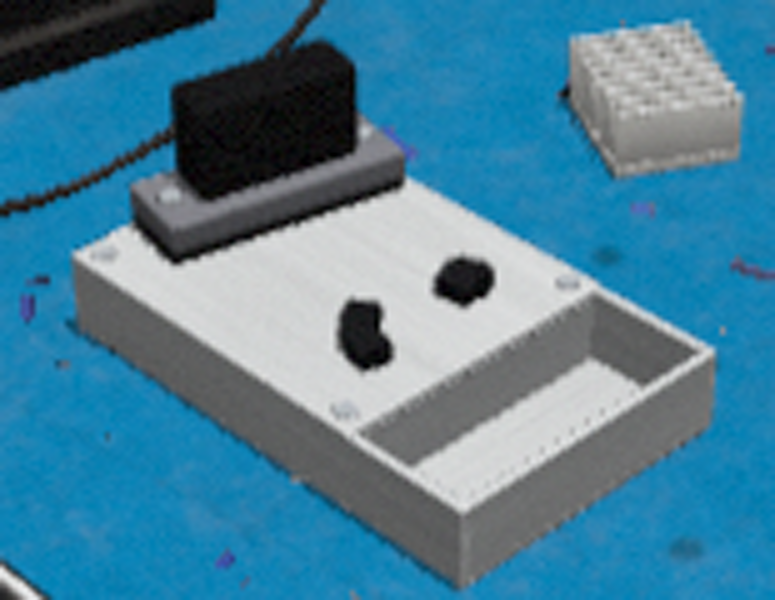

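View pics/z2.png

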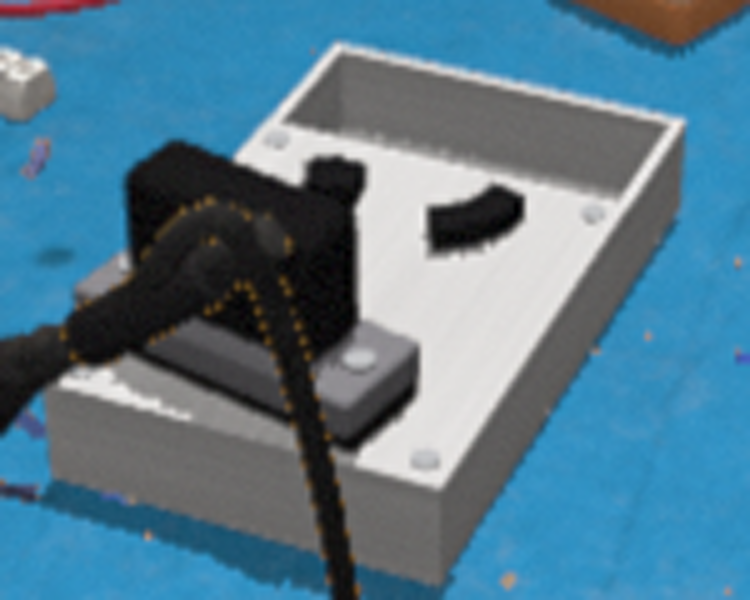

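Zoom: plate corners, chips and scraper are clear in both views. The iron's rear end is at about (152,100) in scene and (295,235) in side. Computing positions.

```bash
cat > h.py <<'E'
import cv2,numpy as np
class C:
    def __init__(s,c):
        s.K=c["intrinsics"]; s.R=cv2.Rodrigues(np.ravel(c["rvec"]))[0]; s.t=np.ravel(c["tvec"]); s.o=-s.R.T@s.t
    def d(s,p):
        d=s.R.T@np.linalg.inv(s.K)@[p[0],p[1],1]; return d/np.linalg.norm(d)
    def z(s,p,z):
        d=s.d(p); return s.o+d*(z-s.o[2])/d[2]
def tri(a,p,b,q):
    A=[];B=[]
    M=[np.eye(3)-np.outer(d,d) for d in(a.d(p),b.d(q))]
    X=np.linalg.solve(M[0]+M[1],M[0]@a.o+M[1]@b.o); return X,[np.linalg.norm(M[0]@(X-a.o))*1e3]
E
python3 - <<'E'
from h import *
a=C(np.load("pics/scene0.npz"));b=C(np.load("pics/side0.npz"))
f=lambda x,y:(245+x/5,195+y/4.8); g=lambda x,y:(250+x/5,190+y/5)
P=lambda n,v:print(n,(v*1e3).round(1))
for n,p in dict(deckNear=(75,258),trNear=(465,512),trFar=(713,352),edgeN=(360,432),edgeF=(597,293)).items(): P("A "+n,a.z(f(*p),.036))
for n,p in dict(deckNear=(440,487),trNear=(683,122),trFar=(338,45),deckFar=(50,385)).items(): P("B "+n,b.z(g(*p),.036))
for n,p in dict(long=(365,335),short=(465,280)).items(): P("A "+n,a.z(f(*p),.0405))
for n,p in dict(long=(475,218),short=(335,178)).items(): P("B "+n,b.z(g(*p),.0405))
for n,p in dict(footFL=(175,235),footFR=(405,158),footBL=(135,190)).items(): P("A "+n,a.z(f(*p),.054))
P("B foot R",b.z(g(418,348),.054)); P("B foot BR",b.z(g(350,408),.054))
for n,p in dict(hFL=(197,112),hFR=(355,68),hBL=(175,88),hBR=(325,42)).items(): P("A "+n,a.z(f(*p),.094))
print("iron",tri(a,(152,100),b,(293,236)))
E
```

```text
A deckNear [ 507.2 -278.4   36. ]
A trNear [ 508.9 -465.6   36. ]
A trFar [ 621.9 -463.9   36. ]
A edgeN [ 512.4 -415.9   36. ]
A edgeF [ 619.2 -415.6   36. ]
B deckNear [ 506.8 -270.9   36. ]
B trNear [ 507.4 -456.    36. ]
B trFar [ 620.3 -455.5   36. ]
B deckFar [ 618.4 -268.7   36. ]
A long [ 544.1 -383.9   40.5]
A short [ 588.9 -384.1   40.5]
B long [ 542.4 -379.1   40.5]
B short [ 587.3 -381.9   40.5]
A footFL [ 525.3 -311.6   54. ]
A footFR [ 612.9 -329.9   54. ]
A footBL [ 533.  -280.6   54. ]
B foot R [ 525.7 -300.5   54. ]
B foot BR [ 531.4 -270.6   54. ]
A hFL [ 542.5 -305.7   94. ]
A hFR [ 599.  -320.7   94. ]
A hBL [ 547.1 -288.6   94. ]
A hBR [ 603.6 -300.5   94. ]
iron (array([ 0.46204813, -0.0733145 ,  0.25474765]), [np.float64(0.7206695321984983)])
```

Run:
```python
from h import *
from cell import cams
a=C(np.load("pics/scene0.npz"));b=C(np.load("pics/side0.npz"))
P=lambda n,v:print(n,(v*1e3).round(0))
for n,p in dict(boxL=(65,125),boxC=(148,180),boxR=(293,130),ironBaseL=(228,217),ironBaseR=(288,193),micL=(402,185),micN=(440,205)).items(): P(n,a.z(p,0))
for n,top,bot in (("boxC",(150,95),(148,180)),("boxR",(290,65),(293,130)),("mic",(488,30),(470,190))):
    q=a.z(bot,0); d=a.d(top); k=np.linalg.norm(q[:2]-a.o[:2])/np.linalg.norm(d[:2]); P(n+" top",a.o+k*d)
P("ironbase B",b.z((165,400),0)); P("ironbase B2",b.z((245,385),0))
print("mic arm",tri(a,(405,115),b,(155,95)))
c=cams.camera("wrist");cv2.imwrite("pics/w0.png",c["color"][...,::-1])
```

```text
boxL [503. 612.   0.]
boxC [515. 151.   0.]
boxR [930. 135.   0.]
ironBaseL [ 555. -106.    0.]
ironBaseR [ 703. -116.    0.]
micL [ 903. -263.    0.]
micN [ 893. -371.    0.]
boxC top [553. 134. 190.]
boxR top [930. 135. 172.]
mic top [ 981. -365.  325.]
ironbase B [623. -56.   0.]
ironbase B2 [ 552. -110.    0.]
mic arm (array([ 0.7998568 , -0.33860547,  0.21515797]), [np.float64(6.360361449743933)])
```

View pics/w0.png

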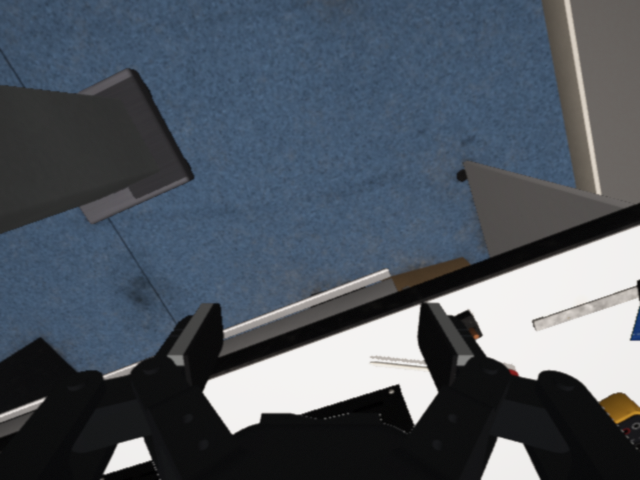

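The wrist picture shows only floor and bench edge, so the start area is clear. The box is up to about 0.2 m high and the iron end is at z 0.255, so I'll travel at z 0.40.

```bash
python3 -m jog '[{"xyz":[0,0,40],"twist":0,"hand":1},{"xyz":[0,0,80],"twist":0,"hand":1},{"xyz":[0,0,120],"twist":0,"hand":1},{"xyz":[0,0,158],"twist":0,"hand":1},{"xyz":[27,-40,158],"twist":0,"hand":1},{"xyz":[53,-79,158],"twist":2,"hand":1},{"xyz":[80,-118,158],"twist":4,"hand":1},{"xyz":[107,-158,158],"twist":6,"hand":1},{"xyz":[134,-197,158],"twist":8,"hand":1},{"xyz":[160,-236,158],"twist":10,"hand":1},{"xyz":[187,-276,158],"twist":11,"hand":1},{"xyz":[187,-276,158],"twist":11,"hand":1}]'
```

```text
time: 1.35
tcp_pos: [0.4326, 0.2959, 0.4001]
orientation: [[-0.978, 0.211, 0.0], [0.211, 0.978, -0.001], [-0.0, -0.001, -1.0]]
force: [-0.2, 0.5, -0.2]
finger_gap: 0.0855
gripper_force: 0.0
```

```bash
python3 -m jog '[{"xyz":[12,-48,0],"twist":0,"hand":1},{"xyz":[24,-96,0],"twist":0,"hand":1},{"xyz":[36,-144,0],"twist":0,"hand":1},{"xyz":[48,-192,0],"twist":0,"hand":1},{"xyz":[60,-240,0],"twist":0,"hand":1},{"xyz":[72,-288,0],"twist":0,"hand":1},{"xyz":[84,-336,0],"twist":0,"hand":1},{"xyz":[96,-384,0],"twist":0,"hand":0.9},{"xyz":[108,-432,0],"twist":0,"hand":0.8},{"xyz":[120,-480,0],"twist":0,"hand":0.8},{"xyz":[132,-528,0],"twist":0,"hand":0.8},{"xyz":[132,-528,0],"twist":0,"hand":0.8}]'
```

```text
time: 2.55
tcp_pos: [0.5629, -0.2327, 0.3986]
orientation: [[-0.978, 0.21, -0.002], [0.21, 0.978, 0.0], [0.002, -0.0, -1.0]]
force: [0.5, 0.7, -0.5]
finger_gap: 0.0677
gripper_force: 0.0
```

```bash
python3 -m jog '[{"xyz":[5,-40,0],"twist":0,"hand":0.8},{"xyz":[9,-68,-20],"twist":0,"hand":0.8},{"xyz":[9,-68,-65],"twist":0,"hand":0.8},{"xyz":[9,-68,-110],"twist":0,"hand":0.8},{"xyz":[9,-68,-150],"twist":0,"hand":0.8},{"xyz":[9,-68,-150],"twist":0,"hand":0.8},{"xyz":[9,-68,-150],"twist":0,"hand":0.8}]'
python3 - <<'E'
from cell import cams
import cv2,numpy as np
c=cams.camera("wrist");cv2.imwrite("pics/w1.png",c["color"][...,::-1]);np.savez("pics/w1.npz",**c)
E
```

```text
time: 3.25
tcp_pos: [0.5718, -0.2958, 0.2513]
orientation: [[-0.979, 0.206, 0.0], [0.206, 0.979, 0.0], [-0.0, 0.0, -1.0]]
force: [0.4, -0.6, -0.1]
finger_gap: 0.0681
gripper_force: 0.0
```

View pics/w1.png

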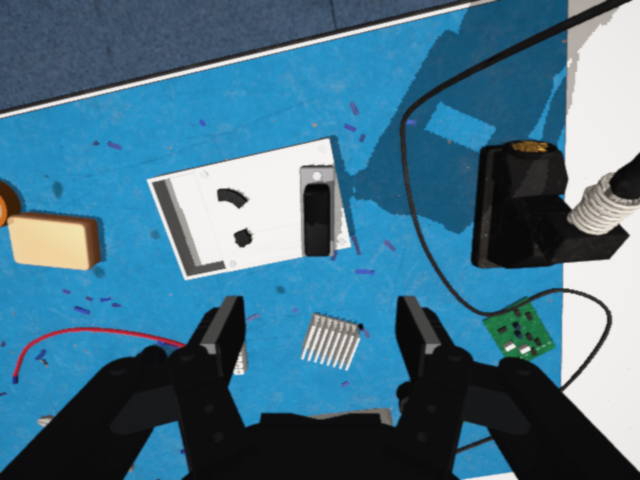

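Wrist view: plate corners (149,180), (332,139), (352,246) and (186,279). Foot spans (301-334, 166-257), handle top about (306-329, 184-255), and chips at (232,198) and (243,237).

Run:
```python
from h import *
c=np.load("pics/w1.npz");w=C(c)
P=lambda n,v:print(n,(v*1e3).round(1))
for p in [(149,180),(332,139),(352,246),(186,279)]:P("plate",w.z(p,.036))
for p in [(232,198),(243,237)]:P("chip",w.z(p,.041))
im=c["color"].max(2); m=(im<45).astype(np.uint8)
n,l,s,ce=cv2.connectedComponentsWithStats(m)
for i in range(1,n):
    if 80<s[i,4]<5000 and s[i,1]<270 and 200<ce[i][0]<360:
        pts=np.argwhere(l==i)[:,::-1]; q=np.array([w.z(p,.094 if ce[i][0]>290 else .041)[:2]*1e3 for p in pts],np.float32)
        print(s[i],ce[i].round(1),cv2.minAreaRect(q))
sub=c["color"][150:265,296:340].astype(int)
print(sub[10,:, 0]); print(sub[60,:,0]); print(sub[:,22,0])
```

```text
plate [ 509.5 -460.5   36. ]
plate [ 508.4 -270.8   36. ]
plate [ 622.2 -271.3   36. ]
plate [ 622.7 -460.    36. ]
chip [ 543.9 -381.9   41. ]
chip [ 586.6 -382.4   41. ]
[199  50  58  15  83] [226.3  57.1] ((419.1565246582031, -349.1904296875), (1.147672414779663, 53.36891174316406), 0.036866750568151474)
[ 304  184   26   72 1755] [316.8 219. ] ((570.4057006835938, -298.95208740234375), (21.807544708251953, 64.79020690917969), 78.62772369384766)
[236 230  15  16 150] [243.  237.4] ((587.1915283203125, -382.53607177734375), (14.414510726928711, 14.06033992767334), 14.937113761901855)
[245 245 245 245 245 245 245 245 245 245 245 245 245 245 245 245 245 245
 245 245 245 245 245 245 245 244 245 245 245 245 245 245 245 245 245 244
 235 187  88  28  23  23  24  26]
[245 245 243 231 193 159 140  97  40  13  14  15  15  18  17  16  16  18
  19  18  19  19  20  20  21  20  21  20  21  21  19  16  14  30  67  92
  94  99 134 166 174 173 173 173]
[239 242 244 244 245 244 245 245 245 245 245 245 245 240 201 108  68 106
 147 172 174 176 209 229 233 233 233 232 229 218 182 130  96  62  28  10
   7   7   9   9  11  15  19  17  19  20  19  20  20  20  19  19  20  20
  19  20  21  19  19  20  20  19  19  19  18  18  18  19  20  20  20  21
  26  29  32  36  35  34  34  34  33  33  33  32  32  33  31  32  30  31
  30  31  30  30  29  30  30  29  28  28  28  28  27  28  25  26  38  50
  49  47  48  50  47  44  45]
```

```bash
python3 -m jog '[{"xyz":[-1,0,-40],"twist":0,"hand":0.8},{"xyz":[-1,0,-80],"twist":0,"hand":0.8},{"xyz":[-1,0,-120],"twist":0,"hand":0.8},{"xyz":[-1,0,-120],"twist":0,"hand":0.8},{"xyz":[-1,0,-120],"twist":0,"hand":0.8}]' 40
```

```text
time: 3.8
tcp_pos: [0.5714, -0.2967, 0.1328]
orientation: [[-0.979, 0.206, 0.002], [0.206, 0.979, -0.001], [-0.002, -0.001, -1.0]]
force: [0.1, 0.4, 0.2]
finger_gap: 0.0682
gripper_force: 0.0
```

```bash
python3 -m jog '[{"xyz":[-1,-3,-25],"twist":0.3,"hand":0.8},{"xyz":[-1,-3,-45],"twist":0.3,"hand":0.8},{"xyz":[-1,-3,-60],"twist":0.3,"hand":0.8},{"xyz":[-1,-3,-60],"twist":0.3,"hand":0.8},{"xyz":[-1,-3,-60],"twist":0.3,"hand":0.8},{"xyz":[-1,-3,-60],"twist":0.3,"hand":0.2},{"xyz":[-1,-3,-60],"twist":0.3,"hand":0.1},{"xyz":[-1,-3,-60],"twist":0.3,"hand":0.1},{"xyz":[-1,-3,-60],"twist":0.3,"hand":0.1},{"xyz":[-1,-3,-60],"twist":0.3,"hand":0.1},{"xyz":[-1,-3,-60],"twist":0.3,"hand":0.1},{"xyz":[-1,-3,-60],"twist":0.3,"hand":0.1}]' 40
```

```text
time: 5.0
tcp_pos: [0.5695, -0.2994, 0.071]
orientation: [[-0.98, 0.201, 0.001], [0.201, 0.98, -0.0], [-0.001, -0.0, -1.0]]
force: [-1.3, 0.2, 5.3]
finger_gap: 0.0234
gripper_force: 40.1
```

```bash
python3 -m jog '[{"xyz":[-1,-3,0],"twist":3,"hand":0.1},{"xyz":[-2,-8,0],"twist":7,"hand":0.1},{"xyz":[-3,-16,0],"twist":11.5,"hand":0.1},{"xyz":[-4,-26,0],"twist":11.5,"hand":0.1},{"xyz":[-4,-36,0],"twist":11.5,"hand":0.1},{"xyz":[-4,-46,0],"twist":11.5,"hand":0.1},{"xyz":[-4,-56,0],"twist":11.5,"hand":0.1},{"xyz":[-4,-64,0],"twist":11.5,"hand":0.1},{"xyz":[-4,-72,0],"twist":11.5,"hand":0.1},{"xyz":[-4,-76,0],"twist":11.5,"hand":0.1},{"xyz":[-4,-76,0],"twist":11.5,"hand":0.1}]'
python3 - <<'E'
from cell import cams
import cv2,numpy as np
a=cams.camera("scene")["color"][195:320,245:400,::-1]; b=cams.camera("side")["color"][190:310,250:400,::-1]
f=lambda i:cv2.resize(i,(390,300),interpolation=cv2.INTER_CUBIC)
cv2.imwrite("pics/m1.png",np.hstack([f(a),f(b)]))
E
```

```text
time: 6.1
tcp_pos: [0.5655, -0.3754, 0.0711]
orientation: [[-1.0, 0.002, 0.001], [0.002, 1.0, 0.0], [-0.001, 0.0, -1.0]]
force: [0.1, 1.8, 6.7]
finger_gap: 0.0237
gripper_force: 40.2
```

View pics/m1.png

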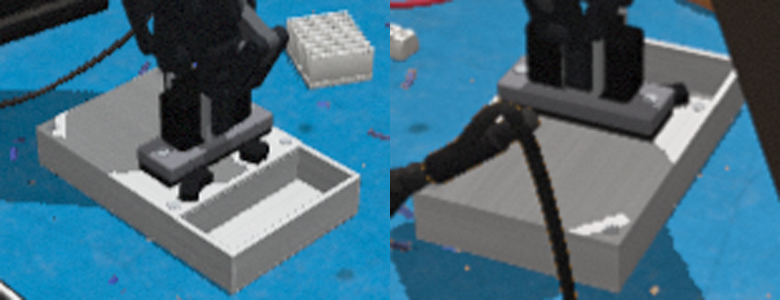

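The foot is square with both chips ahead of it: left half (195,185) and (255,150). Finishing the wipe.

```bash
python3 -m jog '[{"xyz":[0,-6,0],"twist":0,"hand":0.1},{"xyz":[0,-13,0],"twist":0,"hand":0.1},{"xyz":[0,-20,0],"twist":0,"hand":0.1},{"xyz":[0,-27,0],"twist":0,"hand":0.1},{"xyz":[0,-33,0],"twist":0,"hand":0.1},{"xyz":[0,-33,0],"twist":0,"hand":0.1},{"xyz":[0,-33,0],"twist":0,"hand":0.1},{"xyz":[0,-33,0],"twist":0,"hand":0.1},{"xyz":[0,-33,0],"twist":0,"hand":0.1}]'
python3 - <<'E'
from cell import cams
import cv2,numpy as np
a=cams.camera("scene")["color"][195:320,245:400,::-1]; b=cams.camera("side")["color"][190:310,250:400,::-1]
f=lambda i:cv2.resize(i,(390,300),interpolation=cv2.INTER_CUBIC)
cv2.imwrite("pics/m2.png",np.hstack([f(a),f(b)]))
E
```

```text
time: 7.1
tcp_pos: [0.5655, -0.4086, 0.071]
orientation: [[-1.0, 0.002, 0.001], [0.002, 1.0, -0.001], [-0.001, -0.001, -1.0]]
force: [-0.3, 0.5, 4.8]
finger_gap: 0.0239
gripper_force: 40.0
```

View pics/m2.png

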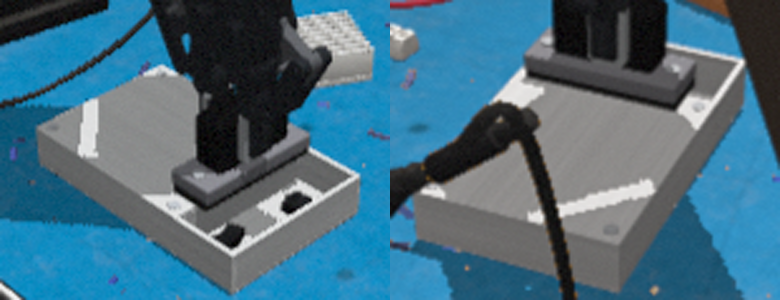

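Both chips lie in the trough, at (230,236) and (295,203). Drag back, release and lift.

```bash
python3 -m jog '[{"xyz":[0,8,0],"twist":0,"hand":0.1},{"xyz":[0,20,0],"twist":0,"hand":0.1},{"xyz":[0,32,0],"twist":0,"hand":0.1},{"xyz":[0,44,0],"twist":0,"hand":0.1},{"xyz":[0,54,0],"twist":0,"hand":0.1},{"xyz":[0,58,0],"twist":0,"hand":0.1},{"xyz":[0,58,0],"twist":0,"hand":0.1},{"xyz":[0,58,0],"twist":0,"hand":0.1},{"xyz":[0,58,0],"twist":0,"hand":0.5},{"xyz":[0,58,0],"twist":0,"hand":0.8},{"xyz":[0,58,0],"twist":0,"hand":0.8},{"xyz":[0,58,0],"twist":0,"hand":0.8}]' && python3 -m jog '[{"xyz":[0,0,0],"twist":0,"hand":0.8},{"xyz":[0,0,10],"twist":0,"hand":0.8},{"xyz":[0,0,30],"twist":0,"hand":0.8},{"xyz":[0,0,60],"twist":0,"hand":0.8},{"xyz":[0,0,100],"twist":0,"hand":0.8},{"xyz":[0,0,140],"twist":0,"hand":0.8},{"xyz":[0,0,180],"twist":0,"hand":0.8},{"xyz":[0,0,180],"twist":0,"hand":0.8},{"xyz":[0,0,180],"twist":0,"hand":0.8},{"xyz":[0,0,180],"twist":0,"hand":0.8}]'
python3 - <<'E'
from cell import cams
import cv2,numpy as np
a=cams.camera("scene")["color"][195:320,245:400,::-1]; b=cams.camera("side")["color"][190:310,250:400,::-1]
f=lambda i:cv2.resize(i,(390,300),interpolation=cv2.INTER_CUBIC)
cv2.imwrite("pics/m3.png",np.hstack([f(a),f(b)]))
E
```

```text
time: 8.4
tcp_pos: [0.5651, -0.3501, 0.07]
orientation: [[-1.0, 0.002, -0.0], [0.002, 1.0, 0.0], [0.0, 0.0, -1.0]]
force: [0.3, 0.7, -1.1]
finger_gap: 0.0681
gripper_force: 0.0
time: 9.4
tcp_pos: [0.5649, -0.35, 0.2495]
orientation: [[-1.0, 0.002, -0.001], [0.002, 1.0, 0.001], [0.001, 0.001, -1.0]]
force: [0.2, -0.3, -0.0]
finger_gap: 0.0684
gripper_force: 0.0
```

View pics/m3.png

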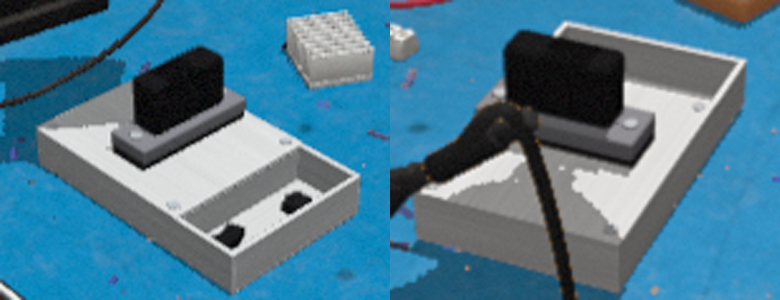

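The scraper stands upright mid-deck, both chips are in the trough, and the gripper is clear.

```bash
python3 -c "
from cell import workorder
print(workorder.job_done())"
```

```text
the job is handed in; nothing more can be done
None
```

I wiped both chips into the trough with the scraper, left it standing upright on the deck clear of the trough, and handed the job in; no verdict was returned.

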